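Sort spice jars, salt and carton into crate and caddy

ROBOT

A 7-joint arm with a two-finger parallel gripper is mounted at the origin on a cart in front of the work surface, level with it; the furniture and walls round the work are solid. World frame = base frame: x ahead of the robot, y to its left, z up, the work surface at z = 0. Lengths are in m, angles in degrees, forces in N, time in s.
With the tool pointing down it reaches from about 0.35 to 0.775 m from the base axis. Payload 3.1 kg.
Tool frame: the origin (TCP) lies between the finger pads; the fingertips stand r.nose_length ahead of it and the grasp point (between the pads) lies 6 mm ahead of it (r.nose_length is the distance from the TCP to the fingertips, in m); z points along the fingers, y is the line along which they close (so a half turn about z gives the same grasp; the last joint's range is limited). The gripper opens to 85 mm and grips with 20 to 120 N. Pads are 22 mm wide; open, the fingers measure 114 mm over their backs; the gripper's body (76 mm by 85 mm) begins 54 mm behind the grasp point. The pads swing forward as they close: fully open they stand 13 mm farther back than shut.
Start: joints at [-71.316, 17.813, 0.802, 86.603, -0.252, 75.585, -1.558], TCP at [0.198, 0.513, 0.256] pointing down, gripper open.
Joint ranges: [-154.91, 154.91], [-16.99, 109.72], [-72.82, 74.43], [7.12, 147.25], [-82.49, 262.49], [11.32, 116.49], [-174.64, 174.64]. Speed limits (degrees/s): [159.86, 159.86, 180, 180, 180, 180, 180].

INTERFACE

Orientations are given as [roll, pitch, yaw] about the fixed x, y, z axes, in that order (R = Rz(yaw) Ry(pitch) Rx(roll)).
In Python, from cell import r gives the robot as it stands.
- The arm moves only by the tool servo_tool, never from a script. Its argument "deltas" is a list of rows, each a list of 7 numbers: the shift along the tool's x, y, z scaled (see below), then the turn, a rotation vector about the tool's x, y, z scaled (see below), then the opening, from 0 (shut) to 1 (fully open). A call has 1 to 8 rows; each row is the pose to reach, as a shift and turn from the pose commanded when the call began, along the tool's axes at that moment, turning the shorter way round; what a row does not reach only later rows make up. The controller multiplies each number of a shift by 0.4 m and each number of a turn by 360 degrees. A row lasts 1/12 s, in which the tool goes at most 41.7 mm and 7.16 degrees, less where a joint would pass 70% of its speed; a pose out of reach is approached as far as the arm can. A call with a number of a shift or a turn outside -1 to 1 is refused whole. A call with a gripper value outside its range is refused whole. The fingers move at their own pace and stop on an object; "grip_force" is the grip in N (left out, the last holds). Time passes only in rows, so rows that repeat a pose let the fingers close. It gives the time, the measured TCP pose, the force, the opening and the grip force at its end, in the units of the state.
- r.get_obs(): the state, without advancing time (a new reading comes with each control period).
- r.capture(name): name is "side" or "top"; returns the picture (384x512x3 uint8, red, green, blue); there is no depth.
- r.calibration(name): a dict with "mtx" (3x3 intrinsics, pixels), "R" (3x3) and "t" (3): a world point X has camera coordinates R X + t. Camera axes: x right, y down, z forward; pixel columns grow to the right and rows downward; lengths in m; the calibration is good to about 2 mm. A picture is of the moment at which its call begins. calibration takes no time and is no camera call.
- r.finish_job(): hands the job in; it is judged then, once.
The state is a dict: "t": time; "joints": joint angles; "dq": joint speeds; "joint_torque": joint torques, N m; "position": TCP position; "orientation": TCP orientation; "contact_force": force on the tool from outside, world axes, zero at the start; "ft_torque": the same for the moment, N m; "finger_gap": finger opening in m; "finger_force": force on a finger pad.
Only numpy, scipy, OpenCV 4.12 (cv2) and the standard library are available. Lean on these libraries where they do the work, as an engineer would, in place of code of your own. Each camera call takes 0.05 s, during which the arm holds its last target. There are 200 camera calls.

TASK

Put the things on the worktop away where each kind belongs: both spice jars (red cap and green cap) go side by side into the low wooden crate, the brown carton into the wider, all-green bay of the caddy and the salt shaker into its narrower bay with the white floor. Each must stand upright on the floor of its place and be let go; leave the white dish and the tealight where they are.

Things in the scene. Friction and masses are not known exactly. Their poses are not given: they have to be found in the camera images.
- jar_red: Glass spice jar with a flat red screw cap, round, 45 mm in diameter, 106 mm tall with the cap (the cap takes the top 21 mm and is as wide as the jar), about 0.11 kg. Loose, standing. Origin: centre of its underside; z up its axis.
- jar_green: Glass spice jar with a flat green screw cap, round, 46 mm in diameter, 106 mm tall with the cap (the cap takes the top 21 mm and is as wide as the jar), about 0.11 kg. Loose, standing. Origin: centre of its underside; z up its axis.
- salt_shaker: Round glass salt shaker with a domed grey top, 44 mm in diameter at its widest, 90 mm tall; the top 16 mm (the dome) is at most 34 mm wide. About 0.1 kg. Loose, standing (by itself it may lean about 3 degrees, which is upright enough). Origin: centre of its underside; z up its axis.
- tea_carton: Closed brown printed carton, 71 mm (its x) by 49 mm (its y) and 81 mm tall, about 0.12 kg. Grasp it across its 49 mm. Loose, standing. Origin: centre of its underside; x along its long side, z up.
- spice_crate: Low open crate of pale wood, fixed in place, 80 mm (its x) by 130 mm (its y) outside, 26 mm high, walls and floor 5 mm thick, so 70 by 120 mm inside; room for the two jars side by side along its y, for example 28 mm either side of the middle. Origin: centre of its underside; the inner floor is 5 mm above it.
- wide_bay (a point): Middle of the floor of the wider bay (all green) of the green plastic caddy, 4 mm above the worktop. The caddy is fixed, open, 28 mm high, 96 mm (x) by 146 mm (y) outside, walls 4 mm, with one divider 4 mm thick across it. This bay is 88 mm (x) by 72 mm (y) inside: the carton fits with its long side along x. Axes: the caddy's.
- narrow_bay (a point): Middle of the floor of the narrower bay (white floor liner) of the same green caddy, 4 mm above the worktop, 71 mm from the wide bay's middle along the caddy's +y; 88 mm (x) by 62 mm (y) inside, walls 28 mm high. Axes: the caddy's.
- white_dish: Bystander: small white fluted ramekin, 70 mm in diameter, 36 mm high, loose, standing to the right of the things. Not to be moved. Origin: centre of its underside.
- tealight: Bystander: tealight candle with a green top, 38 mm in diameter, 15 mm high, loose, standing among the things. Not to be moved. Origin: centre of its underside.
Things that resemble listed ones, but are neither listed nor needed, are in the scene too. What is shaped like the jar_green but blue or pink is not meant.

How it is judged (in metres and radians):
At the end, for the whole second after the job is handed in: Jars in the crate (within 20 mm across and 45 mm along of its middle), carton in the wide bay (20 mm of its middle each way), shaker in the narrow bay (28 mm along, 15 mm across); each on the floor (within 5 mm), upright within 0.12 rad, at rest, released; dish and tealight moved under 20 mm (x of jar_red in the frame of spice_crate between -0.02 and 0.02 m and y of jar_red in the frame of spice_crate between -0.045 and 0.045 m and z of jar_red in the frame of spice_crate between 0 and 0.01 m and angle between each of jar_red, jar_green, salt_shaker, tea_carton's own z axis and vertical below 0.12 rad and linear speed of each of jar_red, jar_green, salt_shaker, tea_carton below 0.02 m/s and x of jar_green in the frame of spice_crate between -0.02 and 0.02 m and y of jar_green in the frame of spice_crate between -0.045 and 0.045 m and z of jar_green in the frame of spice_crate between 0 and 0.01 m and x of salt_shaker in the frame of narrow_bay between -0.028 and 0.028 m and y of salt_shaker in the frame of narrow_bay between -0.015 and 0.015 m and z of salt_shaker in the frame of narrow_bay between -0.004 and 0.005 m and x of tea_carton in the frame of wide_bay between -0.02 and 0.02 m and y of tea_carton in the frame of wide_bay between -0.02 and 0.02 m and z of tea_carton in the frame of wide_bay between -0.004 and 0.005 m and distance of each of white_dish, tealight from where it was at the start of the episode below 0.02 m); the robot touches nothing.
It fails at once if the white dish or the tealight is moved by more than 20 mm (distance of any of white_dish, tealight from where it was at the start of the episode above 0.02 m).
It also fails if it takes over 88 s, if anything falls off the work surface, if the arm or the gripper's body presses on something with over 40 N, if the wrist force passes 120 N, or if a joint passes its speed limit or range.

## Working session

There is one attempt and no reset: what is moved stays moved. The work goes in short steps, Python scripts to look and compute and a tool call to move; the robot and the scene stay as the last step left them, time stands still between calls to the robot, and variables do not carry over. Pictures are saved under pics/ and viewed, at most 14 in all, crops included, and the job is handed in when it is done.

Besides the shell and the picture viewer there is one more tool, called after "Request:" as name(argument=value, ...) on one line, values as JSON. servo_tool: Moves the arm, as the interface text tells. Shifts and turns lie within -1 to 1; 1 stands for 0.4 m of shift or 360 degrees of turn. Its arguments: {"type":"object","properties":{"deltas":{"type":"array"},"grip_force":{"type":"number"}},"required":["deltas"]}

```bash
mkdir -p pics; ls; python3 - <<'E'
from cell import r
import cv2
for n in("top","side"):
    cv2.imwrite(f"pics/{n}0.png",cv2.resize(r.capture(n)[:,:,::-1],(800,600),interpolation=cv2.INTER_CUBIC))
    c=r.calibration(n);print(n,c)
print(r.get_obs(),r.nose_length)
E
```

```text
pics
top {'mtx': array([[409.17813904,   0.        , 264.41745762],
       [  0.        , 409.17813904, 192.66090238],
       [  0.        ,   0.        ,   1.        ]]), 'R': array([[-0.02122844, -0.99927508, -0.0316017 ],
       [-0.99419043,  0.02443547, -0.10482511],
       [ 0.10552132,  0.02919284, -0.99398845]]), 't': array([-0.26076781,  0.43416323,  0.9761758 ])}
side {'mtx': array([[369.38729162,   0.        , 255.42472348],
       [  0.        , 369.38729162, 194.63800053],
       [  0.        ,   0.        ,   1.        ]]), 'R': array([[-0.96846144, -0.2489938 , -0.00919377],
       [-0.21074532,  0.83826266, -0.50289375],
       [ 0.13292422, -0.48509566, -0.86429934]]), 't': array([0.34791551, 0.3641116 , 0.68619724])}
{'t': 0.1, 'joints': array([-71.31648535,  17.85700196,   0.80201193,  86.68283929,
        -0.25037337,  75.58350919,  -1.55769465]), 'dq': array([ 0.00741429, -0.11261247,  0.04186499, -0.32097995,  0.00716389,
        0.09498263, -0.07026006]), 'joint_torque': array([ 8.50931083e-04, -3.80858195e+01,  1.46629578e-01, -2.31242770e+01,
        1.21177052e-02,  8.14014202e-03,  3.10670896e-05]), 'position': array([0.19753669, 0.51266432, 0.25531818]), 'orientation': array([-1.79878567e+02,  6.87047753e-03,  1.58932565e+02]), 'contact_force': array([ 0.24249378, -0.43301151,  0.06088685]), 'ft_torque': array([ 0.03477393, -0.02230209, -0.02478979]), 'finger_force': 0.0, 'finger_gap': 0.08542554919499656} 0.025
```

View pics/top0.png

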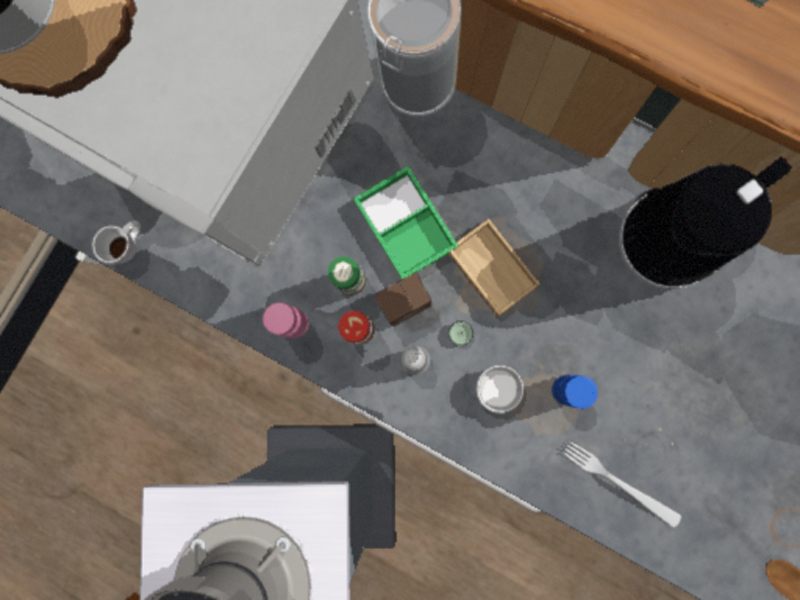

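View pics/side0.png

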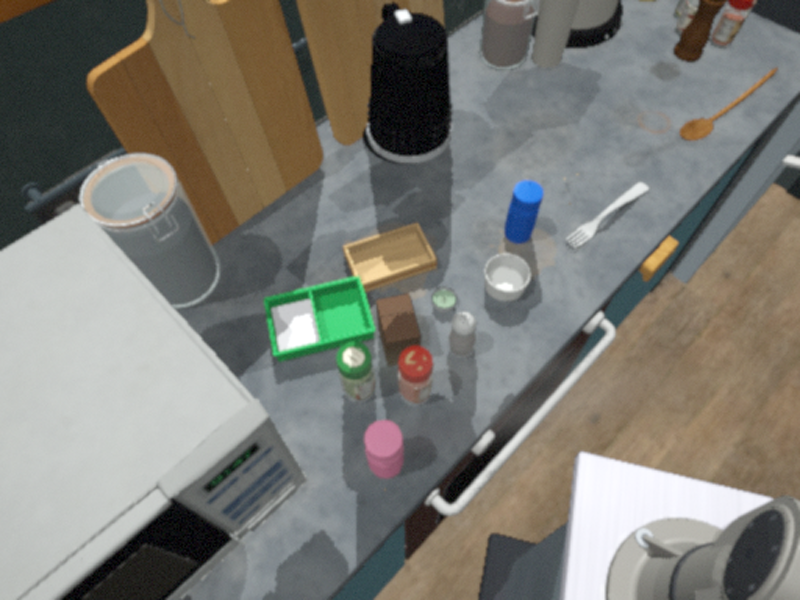

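Top picture (800x600): red jar (355,327), green jar (346,273), carton (404,299), shaker (415,360), tealight (460,333), dish (500,389), crate (494,267), caddy (405,222). The pink jar (285,320) and blue one (575,391) are lookalikes. The green-capped jar at (346,273) is the one meant; I'll confirm it in an enlarged crop.

```bash
python3 - <<'E'
from cell import r
import cv2
im=r.capture("top")[:,:,::-1];cv2.imwrite("pics/top1.png",cv2.resize(im[102:262,196:356],(600,600),interpolation=cv2.INTER_CUBIC))
im=r.capture("side")[:,:,::-1];cv2.imwrite("pics/side1.png",cv2.resize(im[130:270,160:346],(797,600),interpolation=cv2.INTER_CUBIC))
E
```

```text
(no output)
```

View pics/top1.png

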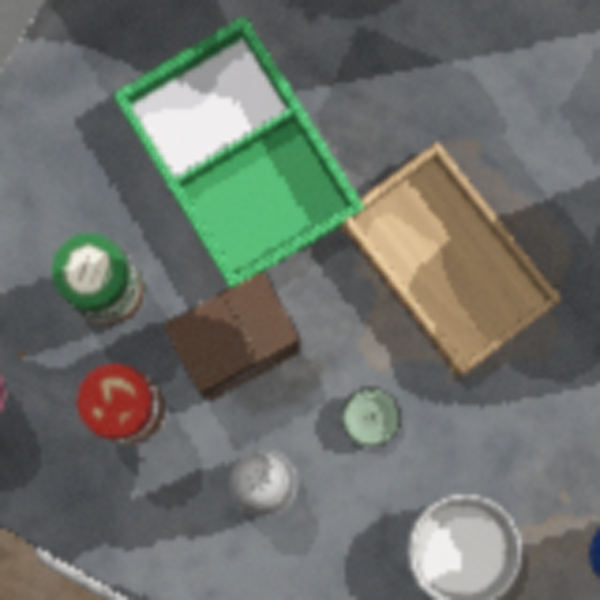

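View pics/side1.png

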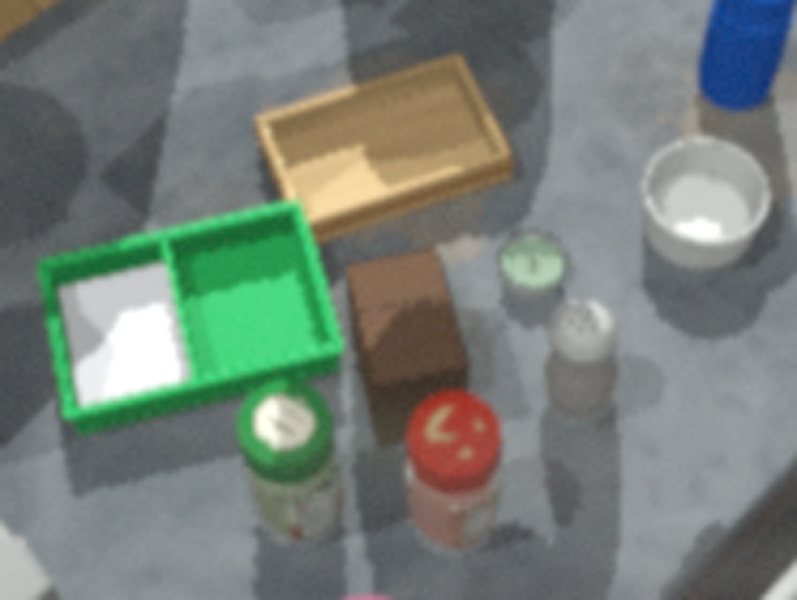

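The crops show the green cap jar with a pale label (top1 92,271; side1 287,425), clear of the plain pink and blue ones; red at (117,401), carton top corners (168,325),(258,276),(300,342),(205,389), shaker (264,480), white liner at the caddy's upper left.

```bash
cat > h.py <<'E'
from cell import r
import numpy as np, cv2
def ray(n,uv,z):
    c=r.calibration(n);R,t=np.array(c["R"]),np.array(c["t"])
    d=R.T@np.linalg.inv(c["mtx"])@np.r_[uv,1.];o=-R.T@t
    return o+d*(z-o[2])/d[2]
T=lambda p,z:ray("top",np.array(p)/3.75-.37+[196,102],z)[:2]
S=lambda p,z:ray("side",np.array(p)/4.2857-.38+[160,130],z)[:2]
E
python3 - <<'E'
from h import *
np.set_printoptions(precision=4,suppress=True)
def rect(n,f,ps,z):
    P=np.array([f(p,z) for p in ps]);e=np.roll(P,-1,0)-P
    print(n,P.mean(0),"len",np.linalg.norm(e,axis=1),"ang",np.degrees(np.arctan2(e[:,1],e[:,0])))
rect("caddyT",T,[(118,96),(243,20),(361,210),(237,286)],.028)
rect("caddyS",S,[(40,262),(297,203),(342,352),(77,428)],.028)
rect("crateT",T,[(345,220),(437,145),(557,297),(463,374)],.026)
rect("crateS",S,[(255,118),(460,56),(513,158),(312,225)],.026)
rect("cartonT",T,[(168,325),(258,276),(300,342),(205,389)],.081)
rect("cartonS",S,[(348,265),(437,250),(467,360),(370,385)],.081)
for n,a,b,z in[("green",(92,271),(287,425),.106),("red",(117,401),(456,432),.106),("shaker",(264,480),(584,325),.085),("tea",(371,416),(533,260),.015),("dish",(466,549),(706,190),.036)]:
    print(n,T(a,z),S(b,z))
E
```

```text
caddyT [ 0.5512 -0.2614] len [0.0962 0.1484 0.0941 0.1483] ang [ -59.6299 -150.1777  120.3386   30.6138]
caddyS [ 0.5498 -0.2599] len [0.1461 0.0989 0.1442 0.1057] ang [-150.4858  120.5701   32.1858  -58.3858]
crateT [ 0.478 -0.396] len [0.0775 0.1253 0.0783 0.1251] ang [ -51.941  -144.1453  127.8897   35.4851]
crateS [ 0.476  -0.3967] len [0.1288 0.0798 0.1229 0.0823] ang [-145.1905  125.9927   35.8365  -49.862 ]
cartonT [ 0.427  -0.2572] len [0.0625 0.0479 0.0643 0.0453] ang [ -62.6284 -149.0693  115.0546   28.9213]
cartonS [ 0.4273 -0.2572] len [0.0466 0.0654 0.0498 0.0697] ang [-154.7574  117.0741   30.2409  -65.5184]
green [ 0.4634 -0.1752] [ 0.4623 -0.1729]
red [ 0.3855 -0.1892] [ 0.3849 -0.1888]
shaker [ 0.3375 -0.2744] [ 0.3388 -0.2706]
tea [ 0.3782 -0.3425] [ 0.3763 -0.3433]
dish [ 0.2925 -0.3985] [ 0.2905 -0.399 ]
```

```bash
python3 - <<'E'
from h import *
np.set_printoptions(precision=3,suppress=True)
t=lambda p,z:ray("top",np.array(p)/1.5625,z)
s=lambda p,z:ray("side",np.array(p)/1.5625,z)
for z in(.2,.24,.28,.32):print(z,t((210,232),z),s((265,407),z),t((0,90),z))
print("bottom",t((260,262),0),s((302,477),0), "pink",t((285,312),.1),s((384,435),.1))
print("cup",t((112,245),.05))
E
```

```text
0.2 [ 0.505 -0.014  0.2  ] [ 0.517 -0.055  0.2  ] [0.708 0.274 0.2  ]
0.24 [ 0.496 -0.028  0.24 ] [ 0.504 -0.043  0.24 ] [0.689 0.245 0.24 ]
0.28 [ 0.487 -0.042  0.28 ] [ 0.491 -0.031  0.28 ] [0.67  0.217 0.28 ]
0.32 [ 0.478 -0.056  0.32 ] [ 0.477 -0.02   0.32 ] [0.651 0.189 0.32 ]
bottom [ 0.499 -0.025  0.   ] [ 0.501 -0.033  0.   ] pink [ 0.408 -0.089  0.1  ] [ 0.399 -0.086  0.1  ]
cup [0.523 0.192 0.05 ]
```

```bash
cat > plan.py <<'E'
# usage: plan.py x,y,z,yaw [x,y,z,yaw ...]  each waypoint relative to previous (first: to measured pose), scaled numbers + rows needed
import sys
from h import *
from scipy.spatial.transform import Rotation as Q
o=r.get_obs();p=np.array(o["position"]);R=Q.from_euler("xyz",o["orientation"],degrees=True)
print("at",p.round(4),o["orientation"].round(2),"gap",round(o["finger_gap"],4),"t",round(o["t"],2),"F",o["contact_force"].round(1),"j",o["joints"].round(0))
for a in sys.argv[1:]:
    x=[float(v) for v in a.split(",")];q=np.array(x[:3]);S=Q.from_euler("xyz",[180,0,x[3]],degrees=True)
    d=R.inv().apply(q-p);w=(R.inv()*S).as_rotvec(degrees=True)
    print(a,(d/.4).round(4),(w/360).round(4),"rows",round(max(np.linalg.norm(d)/.0417,np.linalg.norm(w)/7.16),1));p,R=q,S
E
python3 plan.py .36,.02,.26,117 .427,-.257,.20,117 .427,-.257,.064,117
```

```text
at [0.1976 0.5129 0.2556] [-179.92    0.    158.93] gap 0.0855 t 0.2 F [-0.   0.   0.1] j [-71.  18.   1.  87.  -0.  76.  -2.]
.36,.02,.26,117 [-0.8218 -1.0038 -0.0095] [-2.000e-04  1.000e-04  1.165e-01] rows 12.4
.427,-.257,.20,117 [-0.6931 -0.1651  0.15  ] [0. 0. 0.] rows 7.0
.427,-.257,.064,117 [ 0.   -0.    0.34] [0. 0. 0.] rows 3.3
```

Request:
servo_tool(deltas=[[-0.49, -0.6, -0.006, 0, 0, 0.07, 1], [-0.49, -0.6, -0.006, 0, 0, 0.07, 1], [-0.49, -0.6, -0.006, 0, 0, 0.07, 1], [-0.49, -0.6, -0.006, 0, 0, 0.07, 1], [-0.49, -0.6, -0.006, 0, 0, 0.07, 1], [-0.49, -0.6, -0.006, 0, 0, 0.07, 1], [-0.49, -0.6, -0.006, 0, 0, 0.07, 1], [-0.49, -0.6, -0.006, 0, 0, 0.07, 1]], grip_force=40)

```text
t: 0.87
position: [0.2958, 0.2132, 0.2587]
orientation: [-179.9, 0.1, 133.3]
contact_force: [-0.3, 0.2, -1.1]
finger_gap: 0.0856
finger_force: 0.0
```

```bash
python3 plan.py .36,.02,.26,117 .427,-.257,.20,117
```

```text
at [0.2958 0.2132 0.2587] [-1.7994e+02  7.0000e-02  1.3333e+02] gap 0.0856 t 0.87 F [-0.3  0.2 -1.1] j [-56.  -5.  16. 112.   2.  73.   3.]
.36,.02,.26,117 [-0.4615 -0.2146 -0.0026] [-0.0001  0.0002  0.0454] rows 4.9
.427,-.257,.20,117 [-0.6931 -0.1651  0.15  ] [0. 0. 0.] rows 7.0
```

Request:
servo_tool(deltas=[[-0.46, -0.21, 0, 0, 0, 0.045, 1], [-0.46, -0.21, 0, 0, 0, 0.045, 1], [-0.46, -0.21, 0, 0, 0, 0.045, 1], [-0.46, -0.21, 0, 0, 0, 0.045, 1], [-0.46, -0.21, 0, 0, 0, 0.045, 1], [-0.46, -0.21, 0, 0, 0, 0.045, 1]])

```text
t: 1.37
position: [0.3625, 0.0202, 0.2592]
orientation: [179.9, 0.2, 116.8]
contact_force: [-0.0, -0.8, 0.0]
finger_gap: 0.0854
finger_force: 0.0
```

```bash
python3 plan.py .427,-.257,.20,117
```

```text
at [0.3625 0.0202 0.2592] [179.93   0.18 116.77] gap 0.0854 t 1.37 F [-0.  -0.8  0. ] j [-43.  -7.  34. 113.   4.  73.  16.]
.427,-.257,.20,117 [-0.6908 -0.1683  0.1501] [ 0.0002  0.0005 -0.0007] rows 7.0
```

Request:
servo_tool(deltas=[[-0.69, -0.167, 0.15, 0, 0, 0, 1], [-0.69, -0.167, 0.15, 0, 0, 0, 1], [-0.69, -0.167, 0.15, 0, 0, 0, 1], [-0.69, -0.167, 0.15, 0, 0, 0, 1], [-0.69, -0.167, 0.15, 0, 0, 0, 1], [-0.69, -0.167, 0.15, 0, 0, 0, 1], [-0.69, -0.167, 0.15, 0, 0, 0, 1], [-0.69, -0.167, 0.15, 0, 0, 0, 1]])

```text
t: 2.03
position: [0.4269, -0.2573, 0.1967]
orientation: [-179.5, 0.4, 116.8]
contact_force: [-0.6, -1.0, 0.6]
finger_gap: 0.0856
finger_force: 0.0
```

```bash
python3 plan.py .427,-.257,.20,117 .427,-.257,.064,117; python3 - <<'E'
from h import *
im=r.capture("top")[:,:,::-1];cv2.imwrite("pics/top2.png",cv2.resize(im[102:262,196:356],(600,600),interpolation=cv2.INTER_CUBIC))
E
```

```text
at [ 0.4269 -0.2573  0.1967] [-179.48    0.35  116.78] gap 0.0856 t 2.03 F [-0.6 -1.   0.6] j [-13.  20.  54. 101. -16.  67.  72.]
.427,-.257,.20,117 [ 0.0004  0.0004 -0.0083] [-0.0014  0.001  -0.0006] rows 0.1
.427,-.257,.064,117 [ 0.   -0.    0.34] [0. 0. 0.] rows 3.3
```

Request:
servo_tool(deltas=[[0, 0, 0.1, 0, 0, 0, 1], [0, 0, 0.2, 0, 0, 0, 1], [0, 0, 0.28, 0, 0, 0, 1], [0, 0, 0.33, 0, 0, 0, 1], [0, 0, 0.33, 0, 0, 0, 1], [0, 0, 0.33, 0, 0, 0, 0], [0, 0, 0.33, 0, 0, 0, 0], [0, 0, 0.33, 0, 0, 0, 0]])

```text
t: 2.75
position: [0.4305, -0.2485, 0.0687]
orientation: [179.9, 0.2, 117.6]
contact_force: [-1.5, -0.6, 0.9]
finger_gap: 0.0517
finger_force: 0.7
```

Request:
servo_tool(deltas=[[0, 0, 0, 0, 0, 0, 0], [0, 0, 0, 0, 0, 0, 0], [0, 0, 0, 0, 0, 0, 0], [0, 0, 0, 0, 0, 0, 0]])

```text
t: 3.08
position: [0.4304, -0.2486, 0.0688]
orientation: [179.8, 0.1, 117.5]
contact_force: [-1.4, 1.1, 5.7]
finger_gap: 0.048
finger_force: 44.5
```

```bash
python3 plan.py .427,-.257,.15,117 .522,-.2774,.15,120.5 .522,-.2774,.068,120.5
```

```text
at [ 0.4304 -0.2486  0.0688] [1.7984e+02 1.4000e-01 1.1754e+02] gap 0.048 t 3.08 F [-1.4  1.1  5.7] j [ -8.  29.  47. 110. -27.  52.  80.]
.427,-.257,.15,117 [-0.0152 -0.0167 -0.203 ] [0.0004 0.0004 0.0015] rows 2.0
.522,-.2774,.15,120.5 [-0.1533  0.1885  0.    ] [-0.      0.     -0.0097] rows 2.3
.522,-.2774,.068,120.5 [ 0.    -0.     0.205] [0. 0. 0.] rows 2.0
```

Request:
servo_tool(deltas=[[0, 0, -0.04, 0, 0, 0, 0], [0, 0, -0.1, 0, 0, 0, 0], [0, 0, -0.16, 0, 0, 0, 0], [0, 0, -0.2, 0, 0, 0, 0], [-0.05, 0.06, -0.2, 0, 0, -0.003, 0], [-0.12, 0.14, -0.2, 0, 0, -0.008, 0], [-0.15, 0.19, -0.2, 0, 0, -0.008, 0], [-0.15, 0.19, -0.2, 0, 0, -0.008, 0]])

```text
t: 3.75
position: [0.5309, -0.2646, 0.1474]
orientation: [179.7, 0.3, 120.8]
contact_force: [0.0, 1.2, -0.9]
finger_gap: 0.0477
finger_force: 44.3
```

Request:
servo_tool(deltas=[[0, 0, 0, 0, 0, 0, 0], [0, 0, 0, 0, 0, 0, 0], [0, 0, 0, 0, 0, 0, 0]])

```text
t: 4.0
position: [0.523, -0.2662, 0.147]
orientation: [-180.0, -0.0, 120.3]
contact_force: [-0.7, 0.4, -0.9]
finger_gap: 0.0481
finger_force: 44.3
```

```bash
python3 plan.py .519,-.272,.15,120.5 .519,-.272,.074,120.5;python3 - <<'E'
from h import *
im=r.capture("side")[:,:,::-1];cv2.imwrite("pics/side2.png",cv2.resize(im[100:270,150:346],(690,600),interpolation=cv2.INTER_CUBIC))
E
```

```text
at [ 0.523  -0.2662  0.147 ] [-1.7999e+02 -3.0000e-02  1.2032e+02] gap 0.0481 t 4.0 F [-0.7  0.4 -0.9] j [ -6.  33.  47.  91. -26.  67.  77.]
.519,-.272,.15,120.5 [-0.0075 -0.016  -0.0076] [-0.     -0.0001 -0.0005] rows 0.2
.519,-.272,.074,120.5 [ 0.   -0.    0.19] [0. 0. 0.] rows 1.8
```

View pics/side2.png

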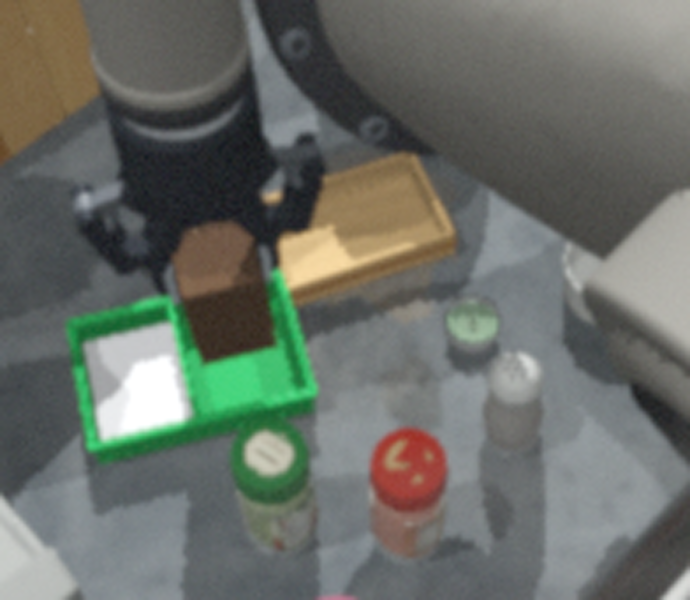

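The carton is held upright over the wide bay (about 230,300); jars, shaker and tealight are still in place.

Request:
servo_tool(deltas=[[-0.008, -0.016, 0.03, 0, 0, 0, 0], [-0.008, -0.016, 0.08, 0, 0, 0, 0], [-0.008, -0.016, 0.12, 0, 0, 0, 0], [-0.008, -0.016, 0.15, 0, 0, 0, 0], [-0.008, -0.016, 0.17, 0, 0, 0, 0], [-0.008, -0.016, 0.18, 0, 0, 0, 0], [-0.008, -0.016, 0.18, 0, 0, 0, 0], [-0.008, -0.016, 0.18, 0, 0, 0, 0]])

```text
t: 4.72
position: [0.5208, -0.2724, 0.0752]
orientation: [180.0, 0.1, 120.4]
contact_force: [0.0, -0.2, -0.0]
finger_gap: 0.0479
finger_force: 44.2
```

```bash
python3 plan.py .519,-.272,.073,120.5
```

```text
at [ 0.5208 -0.2724  0.0752] [1.7997e+02 7.0000e-02 1.2040e+02] gap 0.0479 t 4.72 F [ 0.  -0.2 -0. ] j [ -4.  37.  44.  95. -29.  60.  80.]
.519,-.272,.073,120.5 [ 0.003  -0.0033  0.0055] [ 0.0001  0.0002 -0.0003] rows 0.1
```

Request:
servo_tool(deltas=[[0, 0, 0.006, 0, 0, 0, 0], [0, 0, 0.006, 0, 0, 0, 0], [0, 0, 0.006, 0, 0, 0, 0.75], [0, 0, 0.006, 0, 0, 0, 0.75], [0, 0, 0.006, 0, 0, 0, 0.75], [0, 0, -0.02, 0, 0, 0, 0.75], [0, 0, -0.1, 0, 0, 0, 0.75], [0, 0, -0.2, 0, 0, 0, 0.75]])

```text
t: 5.38
position: [0.5185, -0.2703, 0.1534]
orientation: [-179.8, -0.3, 120.4]
contact_force: [1.0, 0.2, -0.6]
finger_gap: 0.0641
finger_force: 0.0
```

Request:
servo_tool(deltas=[[0, 0, -0.06, 0, 0, 0, 0.75], [0, 0, -0.1, 0, 0, 0, 0.75], [0, 0, -0.1, 0, 0, 0, 0.75]])

```text
t: 5.63
position: [0.5224, -0.2741, 0.2002]
orientation: [179.7, 0.5, 120.4]
contact_force: [1.0, -0.5, -0.6]
finger_gap: 0.0642
finger_force: 0.0
```

```bash
python3 plan.py .463,-.174,.19,35.5 .463,-.174,.082,35.5
```

```text
at [ 0.5224 -0.2741  0.2002] [179.71   0.46 120.4 ] gap 0.0642 t 5.63 F [ 1.  -0.5 -0.6] j [ -7.  30.  49.  87. -23.  73.  76.]
.463,-.174,.19,35.5 [ 0.2912 -0.0017  0.023 ] [0.0016 0.0004 0.2358] rows 11.9
.463,-.174,.082,35.5 [ 0.   -0.    0.27] [0. 0. 0.] rows 2.6
```

Request:
servo_tool(deltas=[[0.07, 0, 0, 0, 0, 0.12, 0.8], [0.14, 0, 0, 0, 0, 0.12, 0.8], [0.2, 0, 0, 0, 0, 0.12, 0.8], [0.25, 0, 0, 0, 0, 0.12, 0.8], [0.29, 0, 0, 0, 0, 0.12, 0.8], [0.29, 0, 0, 0, 0, 0.12, 0.8], [0.29, 0, 0, 0, 0, 0.12, 0.8], [0.29, 0, 0, 0, 0, 0.12, 0.8]])

```text
t: 6.3
position: [0.4615, -0.1716, 0.1944]
orientation: [-180.0, 0.0, 77.4]
contact_force: [-0.3, -1.2, -0.3]
finger_gap: 0.0685
finger_force: 0.0
```

Request:
servo_tool(deltas=[[0, 0, 0, 0, 0, 0.116, 0.8], [0, 0, 0, 0, 0, 0.116, 0.8], [0, 0, 0, 0, 0, 0.116, 0.8], [0, 0, 0, 0, 0, 0.116, 0.8], [0, 0, 0, 0, 0, 0.116, 0.8], [0, 0, 0, 0, 0, 0.116, 0.8], [0, 0, 0, 0, 0, 0.116, 0.8], [0, 0, 0, 0, 0, 0.116, 0.8]])

```text
t: 6.97
position: [0.4616, -0.1726, 0.1946]
orientation: [180.0, 0.0, 35.6]
contact_force: [0.1, -0.0, 0.5]
finger_gap: 0.0681
finger_force: 0.0
```

```bash
python3 plan.py .463,-.174,.082,35.5;python3 - <<'E'
from h import *
im=r.capture("side")[:,:,::-1];cv2.imwrite("pics/side3.png",cv2.resize(im[100:270,150:346],(690,600),interpolation=cv2.INTER_CUBIC))
E
```

```text
at [ 0.4616 -0.1726  0.1946] [1.7998e+02 4.0000e-02 3.5650e+01] gap 0.0681 t 6.97 F [ 0.1 -0.   0.5] j [-34.  26.  71. 103. -27.  70. -10.]
.463,-.174,.082,35.5 [0.0008 0.0048 0.2815] [0.0001 0.0001 0.0004] rows 2.7
```

View pics/side3.png

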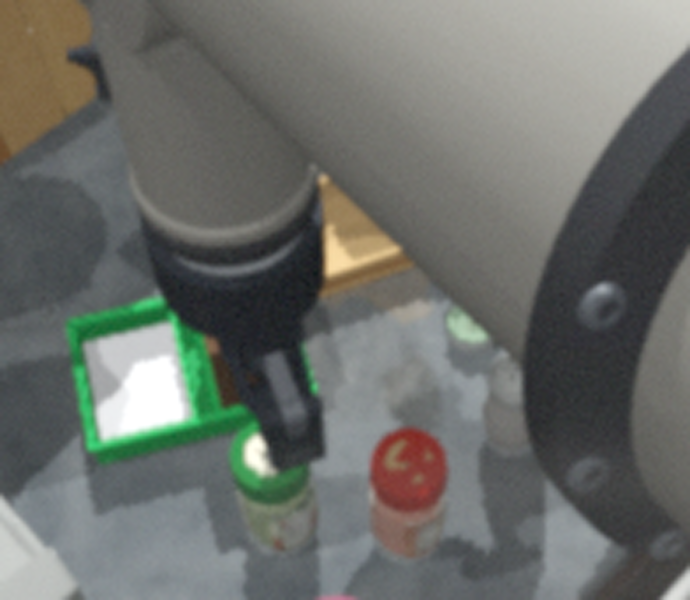

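The gripper is over the green jar (270,460); the carton is partly visible in the wide bay. Descend gently and grip.

Request:
servo_tool(deltas=[[0, 0.005, 0.04, 0, 0, 0, 0.8], [0, 0.005, 0.1, 0, 0, 0, 0.8], [0, 0.005, 0.16, 0, 0, 0, 0.8], [0, 0.005, 0.22, 0, 0, 0, 0.8], [0, 0.005, 0.27, 0, 0, 0, 0.8], [0, 0.005, 0.29, 0, 0, 0, 0.8], [0, 0.005, 0.29, 0, 0, 0, 0.8], [0, 0.005, 0.29, 0, 0, 0, 0.8]])

```text
t: 7.68
position: [0.4631, -0.174, 0.0792]
orientation: [180.0, -0.0, 35.5]
contact_force: [0.5, -0.1, 0.5]
finger_gap: 0.068
finger_force: 0.0
```

```bash
python3 plan.py .463,-.174,.080,35.5
```

```text
at [ 0.4631 -0.174   0.0792] [179.96  -0.    35.5 ] gap 0.068 t 7.68 F [ 0.5 -0.1  0.5] j [-27.  34.  62. 110. -36.  58.  -2.]
.463,-.174,.080,35.5 [-0.0003 -0.0002 -0.0021] [ 0.0001 -0.     -0.    ] rows 0.0
```

Request:
servo_tool(deltas=[[0, 0, 0, 0, 0, 0, 0], [0, 0, 0, 0, 0, 0, 0], [0, 0, 0, 0, 0, 0, 0], [0, 0, 0, 0, 0, 0, 0], [0, 0, 0, 0, 0, 0, 0], [0, 0, 0, 0, 0, 0, 0]])

```text
t: 8.18
position: [0.4641, -0.1743, 0.0803]
orientation: [179.9, -0.1, 35.5]
contact_force: [0.3, 0.2, 5.3]
finger_gap: 0.045
finger_force: 41.0
```

Request:
servo_tool(deltas=[[0, 0, -0.03, 0, 0, 0, 0], [0, 0, -0.08, 0, 0, 0, 0], [0, 0, -0.14, 0, 0, 0, 0], [0, 0, -0.2, 0, 0, 0, 0], [0, 0, -0.26, 0, 0, 0, 0], [0, 0, -0.3, 0, 0, 0, 0], [0, 0, -0.3, 0, 0, 0, 0], [0, 0, -0.3, 0, 0, 0, 0]])

```text
t: 8.85
position: [0.4631, -0.1734, 0.1994]
orientation: [180.0, -0.1, 35.5]
contact_force: [-0.5, 0.5, -0.7]
finger_gap: 0.0445
finger_force: 41.4
```

```bash
python3 plan.py .4998,-.380,.195,35.5 .4998,-.38,.085,35.5
```

```text
at [ 0.4631 -0.1734  0.1994] [ 1.7996e+02 -1.0000e-01  3.5470e+01] gap 0.0445 t 8.85 F [-0.5  0.5 -0.7] j [-34.  26.  70. 102. -26.  71. -11.]
.4998,-.380,.195,35.5 [-0.225   0.4738  0.011 ] [ 0.0001 -0.0003 -0.0001] rows 5.0
.4998,-.38,.085,35.5 [ 0.    -0.     0.275] [0. 0. 0.] rows 2.6
```

Request:
servo_tool(deltas=[[-0.02, 0.04, 0, 0, 0, 0, 0], [-0.06, 0.12, 0, 0, 0, 0, 0], [-0.1, 0.21, 0, 0, 0, 0, 0], [-0.14, 0.3, 0, 0, 0, 0, 0], [-0.18, 0.38, 0, 0, 0, 0, 0], [-0.21, 0.44, 0, 0, 0, 0, 0], [-0.225, 0.474, 0, 0, 0, 0, 0], [-0.225, 0.474, 0, 0, 0, 0, 0]])

```text
t: 9.52
position: [0.497, -0.3841, 0.1965]
orientation: [-179.9, 0.2, 35.1]
contact_force: [-0.1, 0.1, -1.9]
finger_gap: 0.0443
finger_force: 41.5
```

Request:
servo_tool(deltas=[[0, 0, 0, 0, 0, 0, 0], [0, 0, 0, 0, 0, 0, 0], [0, 0, 0, 0, 0, 0, 0]])

```text
t: 9.77
position: [0.5, -0.3779, 0.1979]
orientation: [-179.9, -0.1, 35.6]
contact_force: [-0.5, 0.1, -2.0]
finger_gap: 0.0446
finger_force: 41.5
```

```bash
python3 plan.py .4998,-.380,.130,35.5 .4998,-.38,.086,35.5
```

```text
at [ 0.5    -0.3779  0.1979] [-1.7986e+02 -6.0000e-02  3.5570e+01] gap 0.0446 t 9.77 F [-0.5  0.1 -2. ] j [  1.  40.  60.  80. -34.  79.   6.]
.4998,-.380,.130,35.5 [-0.0037  0.0044  0.1696] [-0.0004 -0.0002  0.0002] rows 1.6
.4998,-.38,.086,35.5 [ 0.   -0.    0.11] [0. 0. 0.] rows 1.1
```

Request:
servo_tool(deltas=[[-0.004, 0.004, 0.04, 0, 0, 0, 0], [-0.004, 0.004, 0.1, 0, 0, 0, 0], [-0.004, 0.004, 0.16, 0, 0, 0, 0], [-0.004, 0.004, 0.21, 0, 0, 0, 0], [-0.004, 0.004, 0.25, 0, 0, 0, 0], [-0.004, 0.004, 0.27, 0, 0, 0, 0], [-0.004, 0.004, 0.277, 0, 0, 0, 0], [-0.004, 0.004, 0.277, 0, 0, 0, 0]])

```text
t: 10.43
position: [0.4995, -0.3813, 0.0877]
orientation: [-179.9, -0.0, 35.5]
contact_force: [0.2, 1.0, -1.0]
finger_gap: 0.0445
finger_force: 41.5
```

```bash
python3 plan.py .4998,-.380,.0853,35.5
```

```text
at [ 0.4995 -0.3813  0.0877] [-1.7995e+02 -1.0000e-02  3.5530e+01] gap 0.0445 t 10.43 F [ 0.2  1.  -1. ] j [  2.  45.  56.  87. -39.  68.  10.]
.4998,-.380,.0853,35.5 [ 0.0025 -0.0021  0.006 ] [-0.0001 -0.      0.0001] rows 0.1
```

Request:
servo_tool(deltas=[[0, 0, 0.006, 0, 0, 0, 0], [0, 0, 0.006, 0, 0, 0, 0], [0, 0, 0.006, 0, 0, 0, 0.75], [0, 0, 0.006, 0, 0, 0, 0.75], [0, 0, 0.006, 0, 0, 0, 0.75], [0, 0, 0.006, 0, 0, 0, 0.75], [0, 0, -0.05, 0, 0, 0, 0.75], [0, 0, -0.15, 0, 0, 0, 0.75]])

```text
t: 11.1
position: [0.4973, -0.3792, 0.1437]
orientation: [-179.4, 0.1, 35.4]
contact_force: [0.2, 0.4, 0.1]
finger_gap: 0.0643
finger_force: 0.0
```

Request:
servo_tool(deltas=[[0, 0, -0.08, 0, 0, 0, 0.8], [0, 0, -0.14, 0, 0, 0, 0.8], [0, 0, -0.14, 0, 0, 0, 0.8], [0, 0, -0.14, 0, 0, 0, 0.8]])

```text
t: 11.43
position: [0.4995, -0.3834, 0.2059]
orientation: [179.8, -0.1, 35.4]
contact_force: [-0.5, -0.2, -1.7]
finger_gap: 0.0682
finger_force: 0.0
```

```bash
python3 plan.py .385,-.189,.20,35.5 .385,-.189,.08,35.5;python3 - <<'E'
from h import *
im=r.capture("side")[:,:,::-1];cv2.imwrite("pics/side4.png",cv2.resize(im[80:270,150:346],(619,600),interpolation=cv2.INTER_CUBIC))
E
```

```text
at [ 0.4995 -0.3834  0.2059] [ 1.7978e+02 -6.0000e-02  3.5440e+01] gap 0.0682 t 11.43 F [-0.5 -0.2 -1.7] j [  1.  39.  60.  79. -34.  80.   6.]
.385,-.189,.20,35.5 [ 0.0486 -0.5621  0.0127] [ 0.0006 -0.0002 -0.0002] rows 5.4
.385,-.189,.08,35.5 [ 0.  -0.   0.3] [0. 0. 0.] rows 2.9
```

View pics/side4.png

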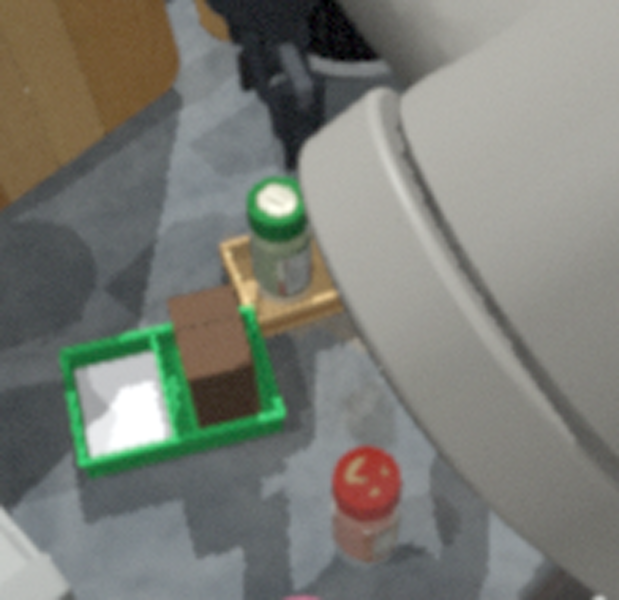

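Green jar stands in the crate (280,235), carton in the wide bay (215,355); red jar at (367,500) untouched.

Request:
servo_tool(deltas=[[0, -0.05, 0, 0, 0, 0, 0.8], [0.01, -0.14, 0.01, 0, 0, 0, 0.8], [0.02, -0.24, 0.04, 0, 0, 0, 0.8], [0.03, -0.34, 0.08, 0, 0, 0, 0.8], [0.04, -0.42, 0.1, 0, 0, 0, 0.8], [0.04, -0.46, 0.1, 0, 0, 0, 0.8], [0.04, -0.46, 0.1, 0, 0, 0, 0.8], [0.04, -0.46, 0.1, 0, 0, 0, 0.8]])

```text
t: 12.15
position: [0.405, -0.2216, 0.1628]
orientation: [-179.9, 0.0, 35.6]
contact_force: [0.9, -0.7, -0.2]
finger_gap: 0.0685
finger_force: 0.0
```

```bash
python3 plan.py .385,-.189,.16,35.5 .385,-.189,.08,35.5
```

```text
at [ 0.405  -0.2216  0.1628] [-1.7988e+02  1.0000e-02  3.5570e+01] gap 0.0685 t 12.15 F [ 0.9 -0.7 -0.2] j [-28.  23.  70. 110. -24.  64.  -3.]
.385,-.189,.16,35.5 [ 0.0068 -0.0953  0.0072] [-0.0003  0.      0.0002] rows 0.9
.385,-.189,.08,35.5 [ 0.  -0.   0.2] [0. 0. 0.] rows 1.9
```

Request:
servo_tool(deltas=[[0, -0.02, 0.02, 0, 0, 0, 0.8], [0, -0.05, 0.035, 0, 0, 0, 0.8], [0.006, -0.08, 0.04, 0, 0, 0, 0.8], [0.007, -0.095, 0.04, 0, 0, 0, 0.8], [0.007, -0.095, 0.04, 0, 0, 0, 0.8], [0.007, -0.095, 0.04, 0, 0, 0, 0.8]])

```text
t: 12.65
position: [0.3865, -0.1917, 0.1483]
orientation: [179.9, -0.0, 35.4]
contact_force: [-0.4, -0.1, -0.0]
finger_gap: 0.0683
finger_force: 0.0
```

```bash
python3 plan.py .385,-.189,.08,35.5
```

```text
at [ 0.3865 -0.1917  0.1483] [ 1.7988e+02 -1.0000e-02  3.5440e+01] gap 0.0683 t 12.65 F [-0.4 -0.1 -0. ] j [-34.  20.  71. 115. -21.  60.  -7.]
.385,-.189,.08,35.5 [ 0.0009 -0.0079  0.1708] [ 0.0003 -0.     -0.0002] rows 1.6
```

Request:
servo_tool(deltas=[[0, -0.007, 0.02, 0, 0, 0, 0.8], [0, -0.007, 0.06, 0, 0, 0, 0.8], [0, -0.007, 0.11, 0, 0, 0, 0.8], [0, -0.007, 0.15, 0, 0, 0, 0.8], [0, -0.007, 0.17, 0, 0, 0, 0.8], [0, -0.007, 0.17, 0, 0, 0, 0.8], [0, -0.007, 0.17, 0, 0, 0, 0.8]])

```text
t: 13.23
position: [0.384, -0.1891, 0.0799]
orientation: [180.0, 0.1, 35.4]
contact_force: [0.4, 0.0, 0.5]
finger_gap: 0.0684
finger_force: 0.0
```

Request:
servo_tool(deltas=[[0, 0, 0, 0, 0, 0, 0], [0, 0, 0, 0, 0, 0, 0], [0, 0, 0, 0, 0, 0, 0], [0, 0, 0, 0, 0, 0, 0], [0, 0, 0, 0, 0, 0, 0], [0, 0, 0, 0, 0, 0, 0]])

```text
t: 13.73
position: [0.3849, -0.1889, 0.0809]
orientation: [179.9, -0.1, 35.5]
contact_force: [-0.2, 0.2, 6.9]
finger_gap: 0.0434
finger_force: 40.5
```

```bash
python3 plan.py .385,-.189,.15,35.5 .43,-.36,.21,35.5 .4542,-.4126,.21,35.5
```

```text
at [ 0.3849 -0.1889  0.0809] [ 1.7991e+02 -8.0000e-02  3.5460e+01] gap 0.0434 t 13.73 F [-0.2  0.2  6.9] j [-27.  26.  64. 120. -29.  52.  -1.]
.385,-.189,.15,35.5 [ 0.0002  0.0007 -0.1727] [ 0.0003 -0.0002 -0.0001] rows 1.7
.43,-.36,.21,35.5 [-0.1567  0.4134 -0.15  ] [0. 0. 0.] rows 4.5
.4542,-.4126,.21,35.5 [-0.0271  0.1422  0.    ] [0. 0. 0.] rows 1.4
```

Request:
servo_tool(deltas=[[0, 0, -0.04, 0, 0, 0, 0], [0, 0, -0.11, 0, 0, 0, 0], [0, 0, -0.18, 0, 0, 0, 0], [-0.02, 0.04, -0.23, 0, 0, 0, 0], [-0.05, 0.11, -0.27, 0, 0, 0, 0], [-0.08, 0.2, -0.3, 0, 0, 0, 0], [-0.11, 0.29, -0.32, 0, 0, 0, 0], [-0.14, 0.37, -0.32, 0, 0, 0, 0]])

```text
t: 14.4
position: [0.4261, -0.3435, 0.2095]
orientation: [179.8, -0.1, 35.6]
contact_force: [0.5, -0.1, -0.9]
finger_gap: 0.0434
finger_force: 41.4
```

Request:
servo_tool(deltas=[[-0.02, 0.08, 0, 0, 0, 0, 0], [-0.035, 0.14, 0, 0, 0, 0, 0], [-0.044, 0.18, 0, 0, 0, 0, 0], [-0.044, 0.186, 0, 0, 0, 0, 0], [-0.044, 0.186, 0, 0, 0, 0, 0], [-0.044, 0.186, 0, 0, 0, 0, 0]])

```text
t: 14.9
position: [0.453, -0.411, 0.2074]
orientation: [-179.9, -0.0, 35.5]
contact_force: [-0.3, 0.3, -0.5]
finger_gap: 0.0431
finger_force: 41.4
```

```bash
python3 plan.py .4542,-.4126,.087,35.5
```

```text
at [ 0.453  -0.411   0.2074] [-1.7989e+02 -3.0000e-02  3.5480e+01] gap 0.0431 t 14.9 F [-0.3  0.3 -0.5] j [  5.  37.  59.  82. -31.  79.  10.]
.4542,-.4126,.087,35.5 [1.00e-04 5.50e-03 3.01e-01] [-0.0003 -0.0001 -0.0001] rows 2.9
```

Request:
servo_tool(deltas=[[0, 0.005, 0.03, 0, 0, 0, 0], [0, 0.005, 0.09, 0, 0, 0, 0], [0, 0.005, 0.15, 0, 0, 0, 0], [0, 0.005, 0.21, 0, 0, 0, 0], [0, 0.005, 0.26, 0, 0, 0, 0], [0, 0.005, 0.29, 0, 0, 0, 0], [0, 0.005, 0.298, 0, 0, 0, 0], [0, 0.005, 0.298, 0, 0, 0, 0]])

```text
t: 15.57
position: [0.4542, -0.4127, 0.088]
orientation: [-179.9, -0.0, 35.5]
contact_force: [0.2, -0.0, -1.0]
finger_gap: 0.0437
finger_force: 41.4
```

```bash
python3 plan.py .4542,-.4126,.0859,35.5
```

```text
at [ 0.4542 -0.4127  0.088 ] [-1.7991e+02 -1.0000e-02  3.5490e+01] gap 0.0437 t 15.57 F [ 0.2 -0.  -1. ] j [  7.  43.  54.  90. -37.  66.  15.]
.4542,-.4126,.0859,35.5 [ 0.     -0.0002  0.0052] [-0.0003 -0.     -0.    ] rows 0.1
```

Request:
servo_tool(deltas=[[0, 0, 0.005, 0, 0, 0, 0], [0, 0, 0.005, 0, 0, 0, 0], [0, 0, 0.005, 0, 0, 0, 0.75], [0, 0, 0.005, 0, 0, 0, 0.75], [0, 0, 0.005, 0, 0, 0, 0.75], [0, 0, 0.005, 0, 0, 0, 0.75], [0, 0, -0.05, 0, 0, 0, 0.75], [0, 0, -0.15, 0, 0, 0, 0.75]])

```text
t: 16.23
position: [0.4527, -0.4106, 0.1447]
orientation: [-179.4, 0.1, 35.4]
contact_force: [0.7, 0.8, 0.4]
finger_gap: 0.0636
finger_force: 0.0
```

Request:
servo_tool(deltas=[[0, 0, -0.06, 0, 0, 0, 0.8], [0, 0, -0.1, 0, 0, 0, 0.8], [0, 0, -0.1, 0, 0, 0, 0.8], [0, 0, -0.1, 0, 0, 0, 0.8]])

```text
t: 16.57
position: [0.4545, -0.4144, 0.1897]
orientation: [179.9, -0.0, 35.4]
contact_force: [-0.2, 0.0, -0.2]
finger_gap: 0.0682
finger_force: 0.0
```

```bash
python3 plan.py .338,-.2725,.15,30.5 .338,-.2725,.06,30.5;python3 - <<'E'
from h import *
im=r.capture("top")[:,:,::-1];cv2.imwrite("pics/top3.png",cv2.resize(im[102:262,196:356],(600,600),interpolation=cv2.INTER_CUBIC))
E
```

```text
at [ 0.4545 -0.4144  0.1897] [ 1.7987e+02 -4.0000e-02  3.5450e+01] gap 0.0682 t 16.57 F [-0.2  0.  -0.2] j [  5.  38.  58.  83. -32.  77.  11.]
.338,-.2725,.15,30.5 [-0.0316 -0.4581  0.0981] [ 0.0003 -0.0001  0.0137] rows 4.5
.338,-.2725,.06,30.5 [ 0.    -0.     0.225] [0. 0. 0.] rows 2.2
```

View pics/top3.png

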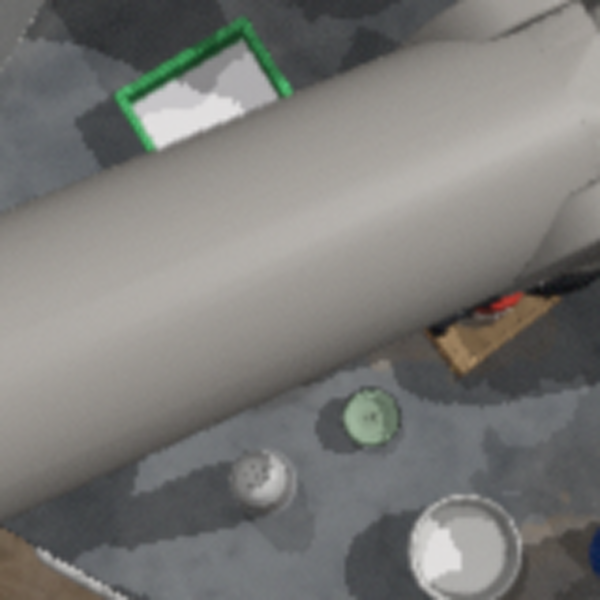

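The red jar shows in the crate (500,300) under the arm; shaker (264,480), tealight (371,416) and dish (466,549) are unmoved.

Request:
servo_tool(deltas=[[0, -0.04, 0, 0, 0, 0.014, 0.8], [-0.01, -0.12, 0, 0, 0, 0.014, 0.8], [-0.015, -0.21, 0.01, 0, 0, 0.014, 0.8], [-0.02, -0.3, 0.03, 0, 0, 0.014, 0.8], [-0.025, -0.38, 0.05, 0, 0, 0.014, 0.8], [-0.03, -0.44, 0.07, 0, 0, 0.014, 0.8], [-0.031, -0.458, 0.07, 0, 0, 0.014, 0.8], [-0.031, -0.458, 0.07, 0, 0, 0.014, 0.8]])

```text
t: 17.28
position: [0.3364, -0.2688, 0.1591]
orientation: [-179.7, -0.0, 30.5]
contact_force: [0.2, -0.9, -0.2]
finger_gap: 0.0682
finger_force: 0.0
```

Request:
servo_tool(deltas=[[0, 0, 0, 0, 0, 0, 0.8], [0, 0, 0, 0, 0, 0, 0.8], [0, 0, 0, 0, 0, 0, 0.8]])

```text
t: 17.53
position: [0.3389, -0.2734, 0.1613]
orientation: [179.8, 0.0, 30.4]
contact_force: [-0.3, -0.3, -0.4]
finger_gap: 0.0682
finger_force: 0.0
```

```bash
python3 plan.py .338,-.2725,.057,30.5
```

```text
at [ 0.3389 -0.2734  0.1613] [1.7984e+02 5.0000e-02 3.0390e+01] gap 0.0682 t 17.53 F [-0.3 -0.3 -0.4] j [-21.  18.  71. 113. -20.  62.  -2.]
.338,-.2725,.057,30.5 [-0.0007 -0.0038  0.2608] [ 0.0004  0.0001 -0.0003] rows 2.5
```

Request:
servo_tool(deltas=[[0, -0.002, 0.03, 0, 0, 0, 0.8], [0, -0.002, 0.08, 0, 0, 0, 0.8], [0, -0.002, 0.14, 0, 0, 0, 0.8], [0, -0.002, 0.2, 0, 0, 0, 0.8], [0, -0.002, 0.24, 0, 0, 0, 0.8], [0, -0.002, 0.26, 0, 0, 0, 0.8], [0, -0.002, 0.26, 0, 0, 0, 0.8], [0, -0.002, 0.26, 0, 0, 0, 0.8]])

```text
t: 18.2
position: [0.3378, -0.2723, 0.057]
orientation: [179.9, 0.0, 30.4]
contact_force: [0.3, 0.1, 0.2]
finger_gap: 0.0681
finger_force: 0.0
```

Request:
servo_tool(deltas=[[0, 0, 0, 0, 0, 0, 0], [0, 0, 0, 0, 0, 0, 0], [0, 0, 0, 0, 0, 0, 0], [0, 0, 0, 0, 0, 0, 0], [0, 0, 0, 0, 0, 0, 0], [0, 0, 0, 0, 0, 0, 0]])

```text
t: 18.7
position: [0.3384, -0.2718, 0.0581]
orientation: [179.9, -0.1, 30.4]
contact_force: [-1.1, -0.1, 6.2]
finger_gap: 0.0381
finger_force: 39.3
```

```bash
python3 plan.py .338,-.2725,.14,30.5 .45,-.235,.20,30.5 .583,-.2413,.20,30.5
```

```text
at [ 0.3384 -0.2718  0.0581] [ 1.7989e+02 -1.0000e-01  3.0420e+01] gap 0.0381 t 18.7 F [-1.1 -0.1  6.2] j [-10.  28.  60. 120. -32.  50.   9.]
.338,-.2725,.14,30.5 [-0.0013  0.0015 -0.2047] [ 0.0003 -0.0003 -0.0002] rows 2.0
.45,-.235,.20,30.5 [ 0.2888  0.0613 -0.15  ] [0. 0. 0.] rows 3.2
.583,-.2413,.20,30.5 [0.2785 0.1823 0.    ] [0. 0. 0.] rows 3.2
```

Request:
servo_tool(deltas=[[0, 0, -0.04, 0, 0, 0, 0], [0, 0, -0.1, 0, 0, 0, 0], [0, 0, -0.16, 0, 0, 0, 0], [0.03, 0.01, -0.22, 0, 0, 0, 0], [0.09, 0.02, -0.27, 0, 0, 0, 0], [0.17, 0.04, -0.3, 0, 0, 0, 0], [0.24, 0.06, -0.32, 0, 0, 0, 0], [0.29, 0.06, -0.32, 0, 0, 0, 0]])

```text
t: 19.37
position: [0.4543, -0.2328, 0.1874]
orientation: [179.7, -0.3, 30.6]
contact_force: [-0.0, 0.4, -0.7]
finger_gap: 0.0376
finger_force: 40.5
```

Request:
servo_tool(deltas=[[0.05, 0.03, 0, 0, 0, 0, 0], [0.12, 0.07, 0, 0, 0, 0, 0], [0.19, 0.12, 0, 0, 0, 0, 0], [0.25, 0.16, 0, 0, 0, 0, 0], [0.27, 0.18, 0, 0, 0, 0, 0], [0.277, 0.182, 0, 0, 0, 0, 0], [0.277, 0.182, 0, 0, 0, 0, 0], [0.277, 0.182, 0, 0, 0, 0, 0]])

```text
t: 20.03
position: [0.581, -0.2399, 0.1849]
orientation: [-180.0, 0.0, 30.4]
contact_force: [-0.5, -0.7, -1.0]
finger_gap: 0.0376
finger_force: 40.5
```

```bash
python3 plan.py .583,-.2413,.064,30.5;python3 - <<'E'
from h import *
im=r.capture("side")[:,:,::-1];cv2.imwrite("pics/side5.png",cv2.resize(im[80:270,150:346],(619,600),interpolation=cv2.INTER_CUBIC))
E
```

```text
at [ 0.581  -0.2399  0.1849] [-1.7997e+02  5.0000e-02  3.0360e+01] gap 0.0376 t 20.03 F [-0.5 -0.7 -1. ] j [-13.  40.  58.  81. -34.  78. -14.]
.583,-.2413,.064,30.5 [0.0029 0.0057 0.3021] [-0.0001  0.0001 -0.0004] rows 2.9
```

View pics/side5.png

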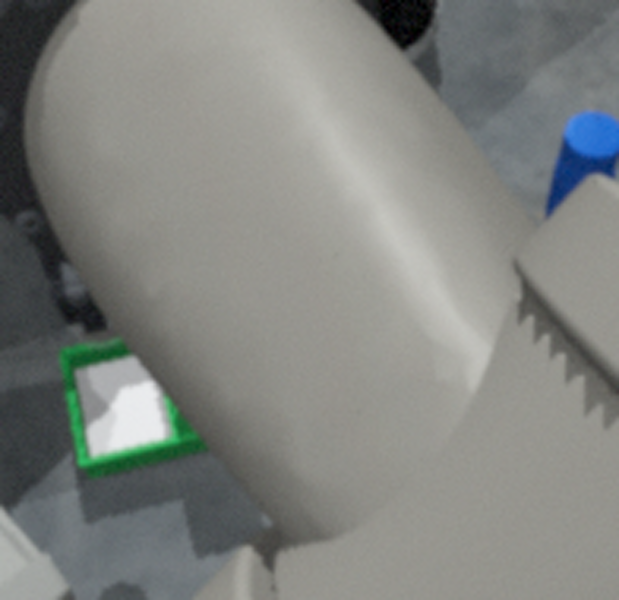

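The forearm hides the gripper; the narrow bay's white floor (125,405) is free. Descending slowly.

Request:
servo_tool(deltas=[[0.003, 0.006, 0.03, 0, 0, 0, 0], [0.003, 0.006, 0.08, 0, 0, 0, 0], [0.003, 0.006, 0.14, 0, 0, 0, 0], [0.003, 0.006, 0.2, 0, 0, 0, 0], [0.003, 0.006, 0.25, 0, 0, 0, 0], [0.003, 0.006, 0.29, 0, 0, 0, 0], [0.003, 0.006, 0.3, 0, 0, 0, 0], [0.003, 0.006, 0.3, 0, 0, 0, 0]])

```text
t: 20.75
position: [0.5829, -0.2407, 0.0636]
orientation: [-179.8, 0.1, 30.4]
contact_force: [0.3, 0.4, -0.8]
finger_gap: 0.0376
finger_force: 40.5
```

```bash
python3 plan.py .583,-.2413,.062,30.5
```

```text
at [ 0.5829 -0.2407  0.0636] [-1.7984e+02  7.0000e-02  3.0350e+01] gap 0.0376 t 20.75 F [ 0.3  0.4 -0.8] j [-11.  47.  53.  88. -40.  66. -10.]
.583,-.2413,.062,30.5 [-0.0005  0.0016  0.0039] [-0.0004  0.0002 -0.0004] rows 0.0
```

Request:
servo_tool(deltas=[[0, 0, 0.004, 0, 0, 0, 0], [0, 0, 0.004, 0, 0, 0, 0], [0, 0, 0.004, 0, 0, 0, 0.75], [0, 0, 0.004, 0, 0, 0, 0.75], [0, 0, 0.004, 0, 0, 0, 0.75], [0, 0, 0.004, 0, 0, 0, 0.75], [0, 0, -0.05, 0, 0, 0, 0.75], [0, 0, -0.15, 0, 0, 0, 0.75]])

```text
t: 21.42
position: [0.5816, -0.2386, 0.1204]
orientation: [-179.5, 0.3, 30.4]
contact_force: [1.5, -0.4, -1.2]
finger_gap: 0.0639
finger_force: 0.0
```

Request:
servo_tool(deltas=[[0, 0, -0.08, 0, 0, 0, 0.8], [0, 0, -0.16, 0, 0, 0, 0.8], [0, 0, -0.24, 0, 0, 0, 0.8], [0, 0, -0.3, 0, 0, 0, 0.8], [0, 0, -0.3, 0, 0, 0, 0.8], [0, 0, -0.3, 0, 0, 0, 0.8]])

```text
t: 21.92
position: [0.5849, -0.2422, 0.2467]
orientation: [179.8, -0.1, 30.4]
contact_force: [0.7, 0.2, -0.2]
finger_gap: 0.0682
finger_force: 0.0
```

```bash
python3 plan.py .36,-.15,.23,30.5 .36,0,.24,30.5
```

```text
at [ 0.5849 -0.2422  0.2467] [ 1.7981e+02 -1.3000e-01  3.0400e+01] gap 0.0682 t 21.92 F [ 0.7  0.2 -0.2] j [-13.  38.  59.  75. -32.  84. -16.]
.36,-.15,.23,30.5 [-0.3684 -0.4834  0.0394] [ 0.0005 -0.0004 -0.0003] rows 5.8
.36,0,.24,30.5 [ 0.1903 -0.3231 -0.025 ] [0. 0. 0.] rows 3.6
```

```bash
python3 plan.py .33,-.45,.25,30.5
```

```text
at [ 0.5849 -0.2422  0.2467] [ 1.7981e+02 -1.3000e-01  3.0400e+01] gap 0.0682 t 21.92 F [ 0.7  0.2 -0.2] j [-13.  38.  59.  75. -32.  84. -16.]
.33,-.45,.25,30.5 [-0.8126  0.1257 -0.0097] [ 0.0005 -0.0004 -0.0003] rows 7.9
```

Request:
servo_tool(deltas=[[-0.05, 0.01, -0.01, 0, 0, 0, 0.8], [-0.14, 0.02, -0.01, 0, 0, 0, 0.8], [-0.23, 0.04, -0.01, 0, 0, 0, 0.8], [-0.32, 0.05, -0.01, 0, 0, 0, 0.8], [-0.41, 0.06, -0.01, 0, 0, 0, 0.8], [-0.5, 0.08, -0.01, 0, 0, 0, 0.8], [-0.58, 0.09, -0.01, 0, 0, 0, 0.8], [-0.66, 0.1, -0.01, 0, 0, 0, 0.8]])

```text
t: 22.58
position: [0.3749, -0.4094, 0.247]
orientation: [-179.8, 0.0, 30.4]
contact_force: [0.4, 0.2, -0.3]
finger_gap: 0.0686
finger_force: 0.0
```

Request:
servo_tool(deltas=[[-0.06, 0.01, 0, 0, 0, 0, 0.8], [-0.12, 0.02, 0, 0, 0, 0, 0.8], [-0.15, 0.025, 0, 0, 0, 0, 0.8], [-0.15, 0.025, 0, 0, 0, 0, 0.8]])

```text
t: 22.92
position: [0.3265, -0.4498, 0.248]
orientation: [-179.9, 0.1, 30.0]
contact_force: [-0.9, -0.1, -0.6]
finger_gap: 0.0682
finger_force: 0.0
```

```bash
python3 plan.py;python3 - <<'E'
from h import *
a=r.capture("top")[:,:,::-1];b=r.capture("side")[:,:,::-1]
f=lambda m:cv2.resize(m,(400,420),interpolation=cv2.INTER_CUBIC)
cv2.imwrite("pics/both.png",np.hstack([f(a[102:262,206:358]),f(b[80:270,155:336])]))
E
```

```text
at [ 0.3265 -0.4498  0.248 ] [-1.7992e+02  1.0000e-01  3.0020e+01] gap 0.0682 t 22.92 F [-0.9 -0.1 -0.6] j [ 10.  29.  63.  88. -26.  79.  15.]
```

View pics/both.png

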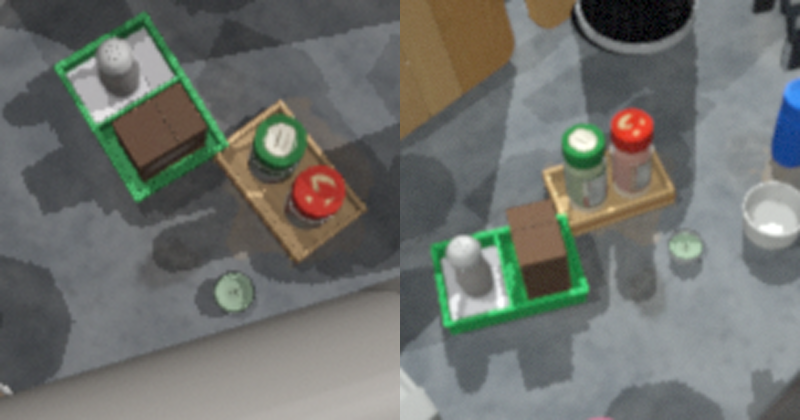

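All four stand upright in place: shaker (117,65), carton (160,130), green jar (280,143), red jar (320,192). A quick numeric check before handing in.

```bash
python3 - <<'E'
from h import *
def P(p,z):return ray("top",np.array([p[0]/2.632+206-.3,p[1]/2.625+102-.3]),z)[:2]
def loc(n,p,c,a):
    a=np.radians(a);d=p-np.array(c);print(n,(np.array([d@[np.cos(a),np.sin(a)],d@[-np.sin(a),np.cos(a)]])*1e3).round(1))
loc("carton",np.mean([P(q,.085) for q in[(114,124),(172,87),(207,128),(150,166)]],0),(.522,-.2774),-59.5)
loc("shaker",P((116,50),.09),(.583,-.2413),-59.5)
loc("green",P((281,140),.111),(.477,-.3963),-54.5)
loc("red",P((319,191),.111),(.477,-.3963),-54.5)
E
```

```text
carton [ 1.2 -3.3]
shaker [3.5 3.4]
green [ 1.2 26.8]
red [  0.1 -26.8]
```

```bash
python3 -c "
from cell import r
print(r.finish_job())"
```

```text
the job is handed in; nothing more can be done
None
```

I put both jars in the crate, the carton in the wide bay and the shaker in the narrow bay, all upright, released and measured within about 5 mm of target, with the dish and tealight unmoved; I handed the job in after about 23 s of robot time, and no verdict was returned.

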